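# Third hand for a camp-kitchen power terminal

## Task

Be my third hand while I screw down the grey terminal block: first swing its orange lever fully shut, then bring the block, flat on the counter and brass contacts forward, squarely and centrally against the sprung brass bar of the black power rail, and press the bar in to about half of its travel, a steady push of about 10 N. Never drive the bar to the end of its travel. Finish while still holding the block pressed there (do not let go), and leave the coffee things, jar and tools where they are.

Things in the scene. Friction and masses are not known exactly. Their poses are not given: they have to be found in the camera images.
- terminal: Grey lever terminal block, loose, about 0.2 to 0.4 kg, 80 (x) x 50 (y) x 38 mm (z), standing flat on the counter; its plain 50 mm sides can be gripped. Origin: centre of its underside; z up; +x points out of its brass contact face, y across it; three dark wire holes mark the opposite (-x) face. The orange lever sits on its top; shut, nothing rises more than 51 mm above the underside.
- terminal_contacts (a point): Centre of the block's brass contact face: 40 mm from the block's origin along its +x, 19 mm above its underside.
- lever_hinge (a point): Hinge axis of the orange lever (parallel to the block's y): 28 mm from the block's origin along +x, 44 mm above its underside.
- lever_tip (a point): The top of the lever's free end, 55 mm from the hinge and 20 mm wide. Shut, it lies above the block's other end (27 mm from the block's origin along -x, 47 mm above the underside).
- lever (a joint): Angle of the orange lever, rad: 0 = shut, lying flat along the block's top and pointing to the block's -x; 1.5 = fully open, upright above the hinge. The arm is 58 mm long, 20 wide, 6 thick. It turns with light friction (about 0.5 N at the tip) and stays where it is left.
- rail: Black power rail, fixed to the counter, 60 (x) x 150 (y) x 45 mm (z). Origin: centre of its underside; the sprung bar sticks out of its -x face, centred in y. To mate, the block's +x points along the rail's +x.
- bar_face (a point): Centre of the flat front face of the brass bar (70 mm wide in y, 28 mm high, from 7 to 35 mm above the counter). Unpressed it lies 60 mm from the rail's origin along -x, 21 mm above the counter; it moves along the rail's +x as the bar is pressed in.
- contact_bar (a joint): Travel of the sprung brass bar, m: 0 = out, 0.026 = fully in. Spring rate 800 N/m with no preload, so 0.013 (half-way) is about 10 N. It springs back out, pushing the block away, when not held.
- press: Stainless French press, 96 mm across, 220 mm tall with its knob, handle towards its y (to 86 mm). Origin: centre of its underside. Bystander.
- jug: Blue plastic measuring jug, 108 mm across the rim, 130 mm tall, handle towards its y (to 92 mm). Origin: centre of its underside. Bystander.
- mug: White ceramic mug, 82 mm across, 92 mm tall, handle towards its y. Origin: centre of its underside. Bystander.
- stir_stick: Wooden stir stick, 170 x 16 x 5 mm, lying along its x. Origin: centre of its underside. Bystander.
- screwdriver: Screwdriver lying along its x, about 200 mm long. Bystander.
- screw_jar: Closed jar of screws, 60 mm across, 70 mm tall. Origin: centre of its underside. Bystander.
Things that resemble listed ones, but are neither listed nor needed, are in the scene too. Of the things that look like the rail, the middle-sized one is meant. What is shaped like the terminal but blue is not meant.

How it is judged (in metres and radians):
On the way, in this order (a step that is already met when the one before it is completed fails the run):
1. the orange lever is fully shut (value of joint lever below 0.12 rad), for 0.2 s.
2. the block is held flat, square and central against the bar with a push of 5 to 16 N for one second (value of joint lever below 0.15 rad and contact force between terminal and rail between 5 and 16 N and value of joint contact_bar between 0.005 and 0.021 m and contact force between the fingers and terminal above 3 N and height (world z) of terminal below 0.004 m and angle between terminal's own z axis and vertical below 0.07 rad and angle between the x axis of terminal and the x axis of rail, either way round below 0.09 rad and x of terminal_contacts in the frame of rail above -0.065 m and y of terminal_contacts in the frame of rail between -0.01 and 0.01 m and linear speed of terminal below 0.01 m/s), for 1 s.
At the end, for the whole second after the job is handed in: The lever is shut (below 0.15 rad). The fingers hold the terminal block (over 3 N) with its contact face on the sprung bar, pushing on it with 5 to 16 N (bar 5 to 21 mm in), the block flat on the counter (within 4 mm, 0.07 rad), square to the rail within 0.09 rad, centred within 10 mm, and still (all of step 2); the arm keeps its last pose, push and grip.
It fails at once if the bar is driven to the end of its travel (value of joint contact_bar above 0.025 m).
It fails at once if the coffee things, jar or tools are disturbed (moved more than 30 mm) (distance of any of press, jug, mug, stir_stick, screwdriver, screw_jar from where it was at the start of the episode above 0.03 m).
It also fails if it takes over 61 s, if anything falls off the work surface, if the arm or the gripper's body presses on something with over 40 N, if the wrist force passes 120 N, or if a joint passes its speed limit or range.

## Robot

A 6-joint arm with a two-finger parallel gripper is mounted at the origin on the work surface. World frame = base frame: x ahead of the robot, y to its left, z up, the work surface at z = 0. Lengths are in mm, angles in rad, forces in N, time in s.
With the tool pointing down it reaches from about 275 to 825 mm from the base axis. Payload 4.9 kg.
Tool frame: the origin (TCP) lies on the centre line of the jaws, within the pads' length; the fingertips stand 14 mm ahead of it and the grasp point (between the pads) lies 5 mm behind it; z points along the fingers, y is the line along which they close (so a half turn about z gives the same grasp; the last joint's range is limited). The gripper opens to 85 mm and grips with 20 to 120 N. Pads are 22 mm wide; open, the fingers measure 114 mm over their backs; the gripper's body (76 mm by 85 mm) begins 54 mm behind the grasp point. The pads swing forward as they close: fully open they stand 13 mm farther back than shut.
Start: joints at [1.188, 0.326, -0.193, 1.052, 0, 1.437], TCP at [135.426, 533.084, 245.281] pointing down, gripper open.
Joint ranges: [-2.65, 2.65], [-0.97, 1.79], [-1.3, 1.35], [-1.93, 2.1], [-1.47, 1.37], [-3.14, 3.14]. Speed limits (rad/s): [2.57, 2.57, 3.14, 3.14, 3.14, 3.14].

## Interface

Orientations are given as a 3x3 rotation matrix whose columns are the frame's x, y, z axes.
In Python, from rig import monitor, cams, order gives the robot as it stands.
- The arm moves only by the shell command python3 -m crank 'ROWS' [FORCE]. ROWS is a JSON object of lists of equal length, an entry for each row: "offset": the shift along the world's x, y, z in units of 200 mm (1.0 is 200 mm), a list of three; "dr": the turn, a rotation vector about the world's x, y, z in units of 90 degrees (1.0 is 90 degrees), a list of three; "fingers": the opening, from 0 (shut) to 1 (fully open). A call has 1 to 20 rows; each row is the pose to reach, as a shift and turn from the pose commanded when the call began; what a row does not reach only later rows make up. A row lasts 1/12 s, in which the tool goes at most 41.7 mm and 7.16 degrees, less where a joint would pass 70% of its speed; a pose out of reach is approached as far as the arm can. A call with a number of a shift or a turn outside -1 to 1 is refused whole. A call with a gripper value outside its range is refused whole. The fingers move at their own pace and stop on an object; FORCE is the grip in N (left out, the last holds). Time passes only in rows, so rows that repeat a pose let the fingers close. It gives the time, the measured TCP pose, the force, the opening and the grip force at its end, in the units of the state.
- monitor.state(): the state, without advancing time (a new reading comes with each control period).
- cams.capture(name): name is "side" or "top"; returns (picture, depth): 384x512x3 uint8, red, green, blue; 384x512 float32, mm along the optical axis (not along the pixel's ray), 0 where there is no reading.
- cams.camera_info(name): a dict with "fx", "fy", "cx", "cy" (pixels), "R" (3x3) and "t" (3): a world point X has camera coordinates R X + t. Camera axes: x right, y down, z forward; pixel columns grow to the right and rows downward; lengths in mm; the calibration is good to about 2 mm. A picture is of the moment at which its call begins. camera_info takes no time and is no camera call.
- order.close_job(): hands the job in; it is judged then, once.
The state is a dict: "clock": time; "joint_pos": joint angles; "joint_velocities": joint speeds; "tau": joint torques, N m; "tool_pos": TCP position; "tool_rot": TCP orientation; "force": force on the tool from outside, world axes, zero at the start; "ft_torque": the same for the moment, N m; "finger_gap": finger opening in mm; "gripper_force": force on a finger pad.
Only numpy, scipy, OpenCV 4.12 (cv2) and the standard library are available. Lean on these libraries where they do the work, as an engineer would, in place of code of your own. Each camera call takes 0.05 s, during which the arm holds its last target. There are 200 camera calls.

## Working session

There is one attempt and no reset: what is moved stays moved. The work goes in short steps, Python scripts to look and compute and a shell command to move; the robot and the scene stay as the last step left them, time stands still between calls to the robot, and variables do not carry over. Pictures are saved under pics/ and viewed, at most 10 in all, crops included, and the job is handed in when it is done.

```bash
mkdir -p pics; ls
cat > h.py <<'E'
import numpy as np, cv2
from rig import monitor, cams, order
def shot(n,f):
    p,d=cams.capture(n); np.savez(f'pics/{f}.npz',p=p,d=d); cv2.imwrite(f'pics/{f}.png',p[:,:,::-1]); return p,d
def world(n,d,u,v):
    c=cams.camera_info(n); z=d[v,u]
    R=np.array(c['R']);t=np.array(c['t'])
    u=np.asarray(u);v=np.asarray(v)
    X=np.stack([(u-c['cx'])/c['fx']*z,(v-c['cy'])/c['fy']*z,z],-1)
    return (X-t)@R
E
python3 - <<'E'
from h import *
for n in('top','side'):
    p,d=shot(n,n+'1'); c=cams.camera_info(n); print(c)
    
a=[cv2.imread(f'pics/{n}1.png') for n in('top','side')]
cv2.imwrite('pics/t1.png',cv2.resize(a[0],(800,600)));cv2.imwrite('pics/s1.png',cv2.resize(a[1],(800,600)))
E
```

```text
pics
{'fx': 390.4420588777388, 'fy': 390.4420588777388, 'cx': 261.0482402497393, 'cy': 195.31508439967865, 'R': array([[-0.00764567, -0.99973093, -0.02190018],
       [-0.99714441,  0.00926769, -0.07494761],
       [ 0.07513041,  0.02126462, -0.99694696]]), 't': array([  11.71827716,  545.93536948, 1036.00401391])}
{'fx': 456.9798900545431, 'fy': 456.9798900545431, 'cx': 266.3937702263419, 'cy': 187.3638809978131, 'R': array([[ 0.95934702, -0.28192114,  0.01318234],
       [-0.2121126 , -0.75103296, -0.62526613],
       [ 0.18617611,  0.59705106, -0.78030026]]), 't': array([-525.98785438,  137.78142953, 1411.51266041])}
```

View pics/t1.png

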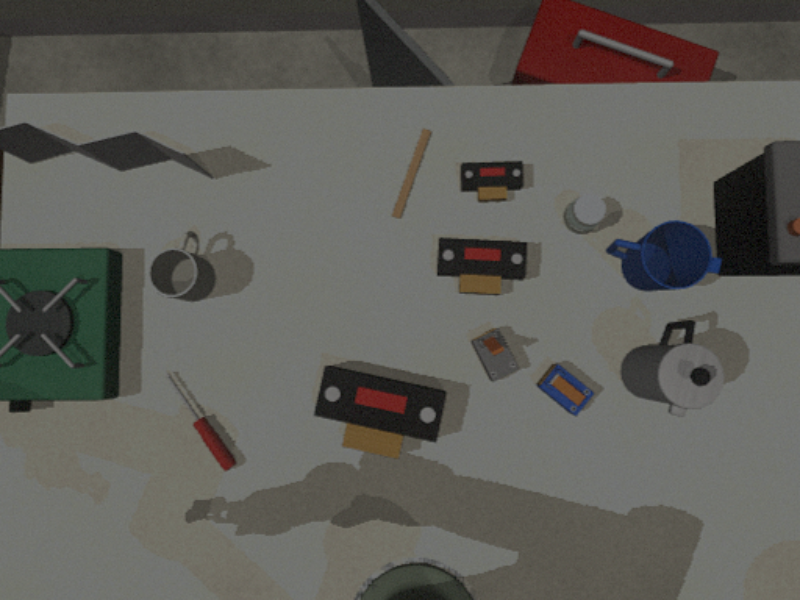

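View pics/s1.png

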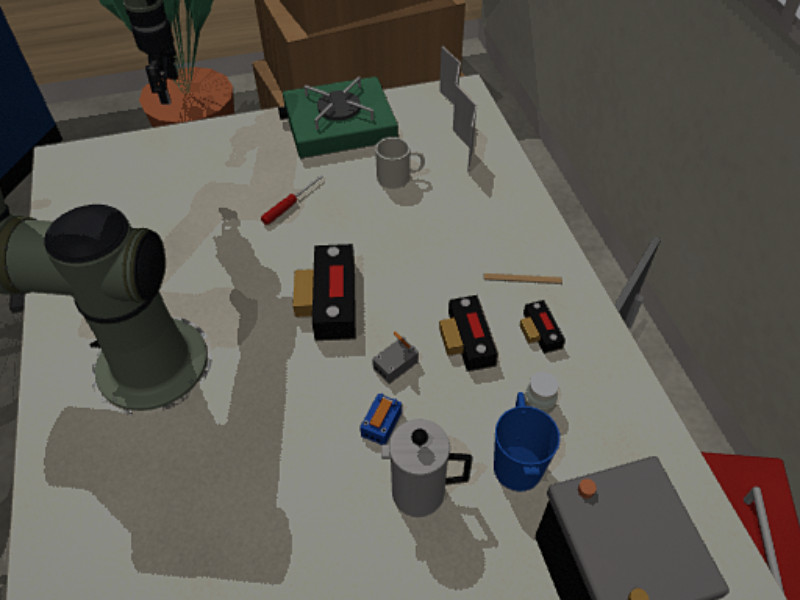

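Top view (800×600) candidates: rails at small (492,176), middle (482,258) and large (380,402); the middle one, 482,258, is meant. Terminals: grey with its orange lever up at (495,354), blue at (566,388); the grey one is meant. I'll confirm both in a crop.

Run:
```python
from h import *
a=cv2.imread('pics/top1.png')[140:280,270:395]
b=cv2.imread('pics/side1.png')[180:300,225:325]
a=cv2.resize(a,None,fx=4,fy=4,interpolation=cv2.INTER_CUBIC);b=cv2.resize(b,None,fx=4,fy=4,interpolation=cv2.INTER_CUBIC)
o=np.zeros((560,800,3),np.uint8);o[:560,:400]=a[:, :400];o[:480,400:800]=b
o=cv2.convertScaleAbs(o,alpha=1.7)
cv2.imwrite('pics/crop1.png',o)
z=np.load('pics/top1.npz');p,d=z['p'].astype(int),z['d']
v,u=np.mgrid[140:290,260:400]
X=world('top',d,u,v);c=p[v,u]
def rect(m,n):
    k=X[m][:,:2].astype(np.float32); r=cv2.minAreaRect(k); print(n,m.sum(),np.round(r[0]),np.round(r[1]),round(r[2],1),np.round(np.percentile(X[m][:,2],[5,50,95])))
    print(np.round(cv2.boxPoints(r)))
R=(v<195)&(v>145)&(u>275)&(u<345)
h=X[...,2]
rect(R&(h>40)&(h<60),'rail top')
br=R&(h>25)&(h<39)&(c[...,0]>c[...,2]*1.5);rect(br,'bar')
T=(u>298)&(u<336)&(v>205)&(v<248)
rect(T&(h>30)&(h<48),'term body'); 
o=T&(c[...,0]>c[...,2]*1.8)&(c[...,0]>60);rect(o,'lever')
for q in range(205,246,3): print(q,' '.join('%3d'%h[q-140,w-260] for w in range(298,336,2)))
```

```text
rail top 1252 [ 614. -120.] [150.  84.] 86.3 [41. 44. 48.]
[[ 568. -192.]
 [ 651. -198.]
 [ 661.  -48.]
 [ 577.  -42.]]
bar 291 [ 581. -117.] [68. 31.] 86.9 [31. 34. 37.]
[[ 564. -151.]
 [ 595. -152.]
 [ 598.  -84.]
 [ 568.  -83.]]
term body 480 [ 461. -140.] [80. 50.] 25.7 [33. 37. 42.]
[[ 414. -135.]
 [ 435. -180.]
 [ 508. -145.]
 [ 486. -100.]]
lever 85 [467. -81.] [ 38. 126.] 16.6 [49. 77. 99.]
[[ 430.  -26.]
 [ 467. -147.]
 [ 503. -136.]
 [ 467.  -15.]]
205  -2  -1  -3  -3   0   1   0  -4   0   1   0   1  -1  -3   0  -3   0  -1   0
208   1  -1  -1  -2  -4  -5  -1   2  -2   0   0  -2   0  -1  -2   0   2  -1  -2
211   0   0   0  -1  -1   2  -4   1  33  35  39   0  -4  -3  -1   1  -2   0  -2
214   0   3  -1   0  -2  33  34  36  37  46  47  38  -1   1  -2  -2  -1   0  -4
217  -1   1  12  35  36  36  46  49  52  62  48  36  34   0   0   0   0   2  -1
220   5   1   2  34  38  50  37  65  67  72  73  79  39  35  -3  -1   0  -2   1
223  -1   0   0  19  38  35  37  36  81  88  90  98  98  37  -1  -3   0  -1  -2
226  -2   0   0  -1  30  38  39  40  38  93  97  40  37  39  37  -1  -1   2  -4
229   1   0   1  -1   0  35  32  40  37  36  39  33  36  41  36  38  -2  -2   0
232  -1   3  -3   0  -1  -2  36  37  36  38  36  39  36  36  36  36  38   1   0
235   1   0   0   0  -1  -1  12  39  34  39  37  39  37  37  36  37  35   0   0
238   1   0   0  -1  -2  -3   0  26  37  37  36  38  33  40  39  33  -1  -1   0
241  -1   3  -3  -5  -1  -1  -4   2  36  36  34  37  36  -3  -2  -3   0  -4   3
244  -2  -1  -4   0   1  -1   1   0   2  35   3   0   2   0   0  -2   2   3  -1
```

View pics/crop1.png

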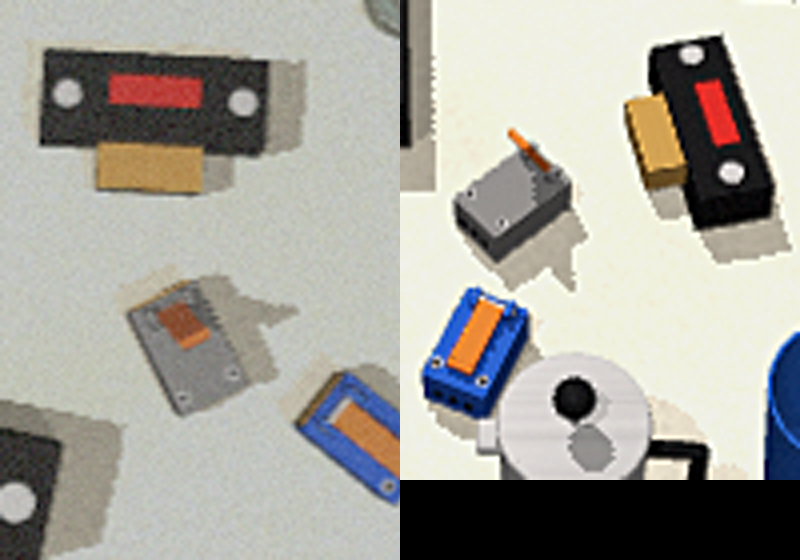

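The crop confirms it: the mid-sized rail has its bar facing down-image (toward the robot). The grey block's brass is at its upper left (crop 155,292), and its lever stands nearly upright at (185,325). Next I'll measure the lever and the tool alignment.

Run:
```python
from h import *
s=monitor.state(); print(s['clock'],np.round(s['tool_pos']),np.round(s['tool_rot'],2).tolist(),s['finger_gap'],np.round(s['force'],1))
ax=np.radians(25.7);bx=np.array([np.cos(ax),np.sin(ax)]);by=np.array([-bx[1],bx[0]])
for n,(u0,u1,v0,v1) in {'top':(298,336,205,248),'side':(230,275,205,245)}.items():
    z=np.load(f'pics/{n}1.npz');p,d=z['p'].astype(int),z['d']
    v,u=np.mgrid[v0:v1,u0:u1];X=world(n,d,u,v);c=p[v,u]
    m=(c[...,0]>c[...,2]*2)&(c[...,0]>c[...,1]*1.5)&(X[...,2]>50)
    q=X[m][:,:2]-[461,-140]
    P=np.c_[q@bx,q@by,X[m][:,2]]
    P=P[np.argsort(P[:,2])];print(n,len(P));print(np.round(P[::max(1,len(P)//14)]).astype(int).tolist())
    m=(X[...,2]>33)&(X[...,2]<44);k=X[m][:,:2].astype(np.float32);print(cv2.minAreaRect(k))
z=np.load('pics/top1.npz');d=z['d']
v,u=np.mgrid[225:300,200:290];X=world('top',d,u,v);m=X[...,2]>45;print('big rail',X[m].min(0),X[m].max(0))
# desired rotation about z for tool y along block y
R=np.array(s['tool_rot']);a=np.arctan2(R[1,1],R[0,1]);
for k in(0,np.pi): 
    e=(np.arctan2(by[1],by[0])+k-a+np.pi)%(2*np.pi)-np.pi;print('turn/90deg',e/(np.pi/2))
```

```text
0.1 [135. 533. 245.] [[-0.97, 0.25, -0.0], [0.25, 0.97, -0.0], [0.0, -0.0, -1.0]] 85.48174744841151 [ 0.2 -0.6  0. ]
top 75
[[28, 8, 51], [28, -4, 53], [25, 1, 57], [23, 9, 62], [22, 7, 66], [19, 6, 70], [19, -5, 72], [17, 8, 77], [16, 6, 78], [14, 2, 84], [10, -5, 87], [9, -1, 90], [5, 7, 93], [8, 1, 97], [5, 2, 98]]
((460.8893127441406, -140.57870483398438), (79.9787368774414, 49.299015045166016), 25.83494758605957)
side 22
[[33, 10, 52], [29, -9, 54], [24, -10, 60], [25, -9, 63], [22, -8, 65], [18, -7, 74], [19, -10, 76], [16, -9, 82], [12, -9, 86], [12, -9, 91], [14, -8, 94], [9, -5, 95], [11, 2, 96], [8, -10, 96], [9, 4, 96], [11, 7, 96], [13, 0, 97], [8, -1, 97], [8, 8, 97], [10, -4, 98], [12, -6, 98], [9, -9, 99]]
((464.1566162109375, -139.3474884033203), (80.28716278076172, 53.33293533325195), 25.907245635986328)
big rail [290.34793112 -54.35117363  45.00604916] [ 466.63058898  162.38307499 1074.01423437]
turn/90deg 0.44396266734500806
turn/90deg -1.5560373326549914
```

```bash
python3 -m crank '{"offset":[[0.1,-0.18,0],[0.2,-0.36,0],[0.3,-0.54,0],[0.4,-0.72,0],[0.5,-0.9,0],[0.56,-1,0],[0.56,-1,0]],"dr":[[0,0,0.07],[0,0,0.15],[0,0,0.22],[0,0,0.3],[0,0,0.37],[0,0,0.444],[0,0,0.444]],"fingers":[0,0,0,0,0,0,0]}' 40
python3 -m crank '{"offset":[[0.1,-0.18,0],[0.2,-0.36,0],[0.3,-0.54,0],[0.4,-0.72,0],[0.5,-0.9,0],[0.56,-1,0],[0.56,-1,0]],"dr":[[0,0,0],[0,0,0],[0,0,0],[0,0,0],[0,0,0],[0,0,0],[0,0,0]],"fingers":[0,0,0,0,0,0,0]}'
python3 -m crank '{"offset":[[0.1,-0.18,0],[0.2,-0.36,0],[0.3,-0.54,0],[0.4,-0.72,0],[0.5,-0.9,0],[0.56,-1,0],[0.56,-1,0],[0.56,-1,0]],"dr":[[0,0,0],[0,0,0],[0,0,0],[0,0,0],[0,0,0],[0,0,0],[0,0,0],[0,0,0]],"fingers":[0,0,0,0,0,0,0,0]}'
```

```text
clock: 0.68
tool_pos: [248.6, 329.3, 245.0]
tool_rot: [[-0.901, -0.433, 0.0], [-0.433, 0.901, -0.002], [0.001, -0.002, -1.0]]
force: [-0.9, 0.6, 0.6]
finger_gap: 0.5
gripper_force: 0.0
clock: 1.27
tool_pos: [361.5, 129.8, 245.3]
tool_rot: [[-0.904, -0.428, 0.001], [-0.428, 0.904, -0.001], [-0.001, -0.002, -1.0]]
force: [0.8, 1.0, -0.1]
finger_gap: 0.2
gripper_force: 0.0
clock: 1.93
tool_pos: [471.3, -67.2, 244.6]
tool_rot: [[-0.902, -0.432, -0.002], [-0.432, 0.902, 0.001], [0.001, 0.002, -1.0]]
force: [-0.4, 0.3, -0.7]
finger_gap: 0.3
gripper_force: 0.0
```

```bash
python3 -m crank '{"offset":[[0.08,-0.134,0],[0.153,-0.268,0],[0.153,-0.268,-0.18],[0.153,-0.268,-0.36],[0.153,-0.268,-0.54],[0.153,-0.268,-0.68],[0.153,-0.268,-0.73],[0.153,-0.268,-0.73]],"dr":[[0,0,0],[0,0,0],[0,0,0],[0,0,0],[0,0,0],[0,0,0],[0,0,0],[0,0,0]],"fingers":[0,0,0,0,0,0,0,0]}'
python3 - <<'E'
from h import *
p,d=shot('side','side2');q,_=shot('top','top2')
a=cv2.resize(p[170:300,210:340,::-1],None,fx=3.07,fy=3.07,interpolation=2);b=cv2.resize(q[140:270,260:390,::-1],None,fx=3.07,fy=3.07,interpolation=2)
cv2.imwrite('pics/c2.png',cv2.convertScaleAbs(np.hstack([a,b]),alpha=1.6))
E
```

```text
clock: 2.6
tool_pos: [499.4, -118.2, 97.0]
tool_rot: [[-0.9, -0.435, -0.006], [-0.435, 0.9, 0.002], [0.004, 0.005, -1.0]]
force: [-0.4, 0.4, -0.8]
finger_gap: 0.0
gripper_force: 0.0
```

View pics/c2.png

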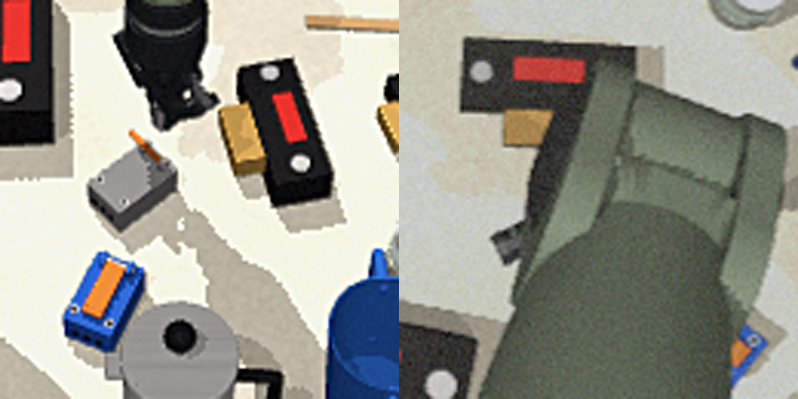

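The side crop shows the closed fingertips at about (195,120), just in front of and clear of the upright lever at (145,145). I'll sweep the lever along its arc.

```bash
python3 -m crank '{"offset":[[-0.027,-0.013,0],[-0.054,-0.026,0],[-0.08,-0.038,0],[-0.104,-0.05,-0.005],[-0.12,-0.058,-0.01],[-0.135,-0.065,-0.015],[-0.15,-0.072,-0.03],[-0.167,-0.08,-0.045],[-0.18,-0.087,-0.062],[-0.194,-0.093,-0.08],[-0.207,-0.1,-0.105],[-0.22,-0.106,-0.13],[-0.23,-0.11,-0.148],[-0.239,-0.115,-0.165],[-0.239,-0.115,-0.165]],"dr":[[0,0,0],[0,0,0],[0,0,0],[0,0,0],[0,0,0],[0,0,0],[0,0,0],[0,0,0],[0,0,0],[0,0,0],[0,0,0],[0,0,0],[0,0,0],[0,0,0],[0,0,0]],"fingers":[0,0,0,0,0,0,0,0,0,0,0,0,0,0,0]}'
python3 -m crank '{"offset":[[0,0,-0.005],[0,0,-0.01],[0,0,-0.01],[0,0,-0.01]],"dr":[[0,0,0],[0,0,0],[0,0,0],[0,0,0]],"fingers":[0,0,0,0]}'
```

```text
clock: 3.95
tool_pos: [453.2, -143.4, 65.4]
tool_rot: [[-0.901, -0.433, -0.002], [-0.433, 0.901, 0.001], [0.001, 0.001, -1.0]]
force: [-0.0, 0.8, -0.5]
finger_gap: -0.1
gripper_force: 0.0
clock: 4.28
tool_pos: [454.4, -143.5, 64.3]
tool_rot: [[-0.901, -0.434, 0.0], [-0.434, 0.901, -0.0], [-0.0, -0.0, -1.0]]
force: [0.8, 0.1, -0.3]
finger_gap: -0.1
gripper_force: 0.0
```

```bash
for i in 1 2 3 4; do python3 -m crank '{"offset":[[0,0,-0.005],[0,0,-0.005],[0,0,-0.005]],"dr":[[0,0,0],[0,0,0],[0,0,0]],"fingers":[0,0,0]}' | grep -E "tool_pos|^force"; done
```

```text
tool_pos: [454.3, -143.5, 63.3]
force: [0.3, -0.6, 0.3]
tool_pos: [454.2, -143.5, 62.2]
force: [-0.4, 0.0, -0.5]
tool_pos: [454.2, -143.5, 61.2]
force: [0.3, 0.7, 0.6]
tool_pos: [454.3, -143.6, 60.8]
force: [-2.0, 0.2, 6.7]
```

```bash
python3 -m crank '{"offset":[[0,0,0.05],[0,0,0.2],[0,0,0.4],[0,0,0.5],[0,0,0.5],[0,0,0.5],[0,0,0.5],[0,0,0.5],[0,0,0.5]],"dr":[[0,0,0],[0,0,0],[0,0,0],[0,0,0],[0,0,0],[0,0,0],[0,0,0],[0,0,0],[0,0,0]],"fingers":[0,0,0,0.5,1,1,1,1,1]}'
python3 - <<'E'
from h import *
p,d=shot('side','side3')
a=cv2.resize(p[170:280,210:340,::-1],None,fx=5,fy=5,interpolation=2)
cv2.imwrite('pics/c3.png',cv2.convertScaleAbs(a,alpha=1.6))
v,u=np.mgrid[205:245,225:280];X=world('side',d,u,v)
m=(X[...,2]>30)&(X[...,2]<44)&(abs(X[...,0]-461)<60)&(abs(X[...,1]+140)<60);k=X[m][:,:2].astype(np.float32);print(m.sum(),cv2.minAreaRect(k))
E
```

```text
clock: 6.03
tool_pos: [453.2, -143.0, 158.9]
tool_rot: [[-0.901, -0.434, -0.003], [-0.434, 0.901, 0.001], [0.002, 0.002, -1.0]]
force: [-0.8, -0.6, -0.1]
finger_gap: 72.3
gripper_force: 0.0
269 ((463.82318115234375, -140.0724334716797), (79.46736145019531, 52.742862701416016), 25.66285514831543)
```

View pics/c3.png

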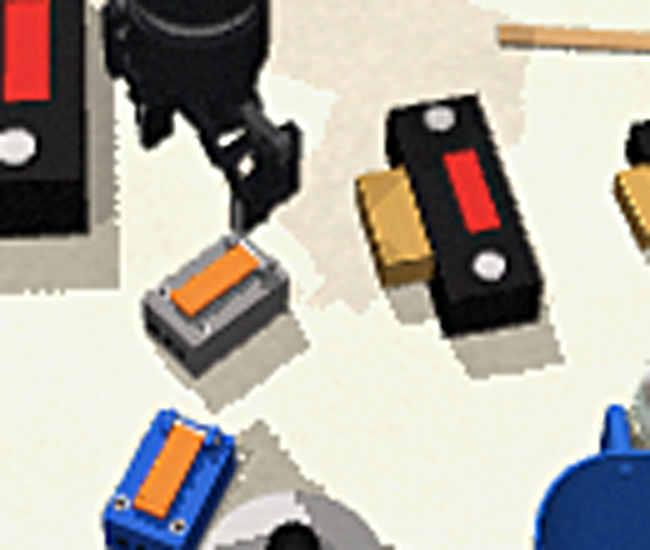

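The lever now lies flat (side crop 215,280) and the block hasn't moved. Next: descend and grip the sides.

```bash
python3 -m crank '{"offset":[[0.03,0.012,0],[0.03,0.012,-0.15],[0.03,0.012,-0.3],[0.03,0.012,-0.45],[0.03,0.012,-0.58],[0.03,0.012,-0.66],[0.03,0.012,-0.69],[0.03,0.012,-0.69],[0.03,0.012,-0.69]],"dr":[[0,0,0],[0,0,0],[0,0,0],[0,0,0],[0,0,0],[0,0,0],[0,0,0],[0,0,0],[0,0,0]],"fingers":[1,1,1,1,1,1,1,1,1]}' 60
python3 -m crank '{"offset":[[0,0,0],[0,0,0],[0,0,0],[0,0,0],[0,0,0],[0,0,0],[0,0,0],[0,0,0],[0,0,0],[0,0,0]],"dr":[[0,0,0],[0,0,0],[0,0,0],[0,0,0],[0,0,0],[0,0,0],[0,0,0],[0,0,0],[0,0,0],[0,0,0]],"fingers":[0.3,0.3,0.3,0.3,0.3,0.3,0.3,0.3,0.3,0.3]}' 60
```

```text
clock: 6.83
tool_pos: [460.6, -141.1, 22.4]
tool_rot: [[-0.901, -0.434, -0.0], [-0.434, 0.901, 0.0], [0.0, 0.0, -1.0]]
force: [-0.1, 0.0, 0.3]
finger_gap: 85.3
gripper_force: 0.0
clock: 7.67
tool_pos: [460.9, -140.9, 23.5]
tool_rot: [[-0.901, -0.434, 0.002], [-0.434, 0.901, 0.0], [-0.002, -0.0, -1.0]]
force: [-0.3, 1.9, 7.4]
finger_gap: 49.6
gripper_force: 62.9
```

```bash
python3 -m crank '{"offset":[[0,0,0.005],[0,0,0.01],[0,0,0.01],[0,0,0.01]],"dr":[[0,0,0],[0,0,0],[0,0,0],[0,0,0]],"fingers":[0.3,0.3,0.3,0.3]}'|grep -E "tool_pos|force"
python3 -m crank '{"offset":[[0.025,0.014,0],[0.05,0.028,0],[0.075,0.042,0],[0.1,0.056,0],[0.125,0.07,0],[0.15,0.085,0],[0.175,0.1,0],[0.2,0.113,0],[0.225,0.127,0],[0.245,0.138,0],[0.245,0.138,0],[0.245,0.138,0]],"dr":[[0,0,-0.03],[0,0,-0.06],[0,0,-0.1],[0,0,-0.13],[0,0,-0.16],[0,0,-0.2],[0,0,-0.23],[0,0,-0.26],[0,0,-0.3],[0,0,-0.325],[0,0,-0.325],[0,0,-0.325]],"fingers":[0.3,0.3,0.3,0.3,0.3,0.3,0.3,0.3,0.3,0.3,0.3,0.3]}'
python3 - <<'E'
from h import *
p,d=shot('side','side4');q,e=shot('top','top4')
a=cv2.resize(p[170:270,230:330,::-1],None,fx=4,fy=4,interpolation=2);b=cv2.resize(q[140:240,260:360,::-1],None,fx=4,fy=4,interpolation=2)
cv2.imwrite('pics/c4.png',cv2.convertScaleAbs(np.hstack([a,b]),alpha=1.6))
E
```

```text
tool_pos: [460.1, -141.1, 24.3]
force: [1.1, 0.2, -3.1]
gripper_force: 62.4
clock: 9.0
tool_pos: [509.0, -113.4, 24.0]
tool_rot: [[-0.998, 0.06, -0.001], [0.06, 0.998, 0.0], [0.001, -0.0, -1.0]]
force: [0.2, -0.6, -3.3]
finger_gap: 48.9
gripper_force: 62.4
```

View pics/c4.png

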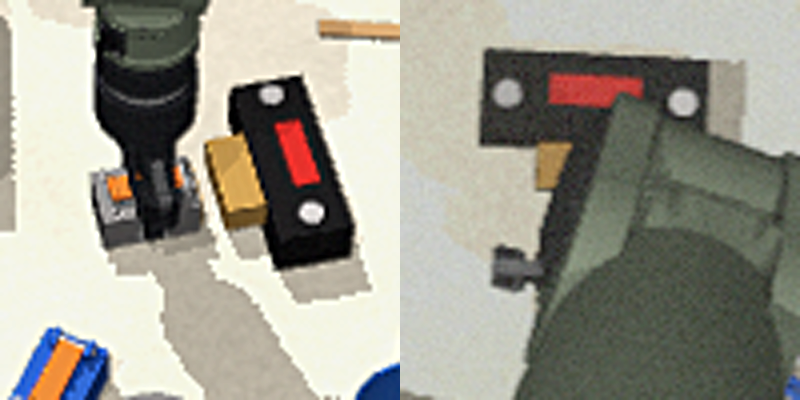

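The side crop shows the block held square in the fingers, facing the bar with a gap of about 15 mm (205,190). Now approach the bar and watch the force.

```bash
python3 -m crank '{"offset":[[0.015,-0.001,-0.003],[0.03,-0.002,-0.003],[0.045,-0.003,-0.003],[0.06,-0.004,-0.003],[0.06,-0.004,-0.003],[0.06,-0.004,-0.003]],"dr":[[0,0,0],[0,0,0],[0,0,0],[0,0,0],[0,0,0],[0,0,0]],"fingers":[0.3,0.3,0.3,0.3,0.3,0.3]}'|grep -E "tool_pos|^force"
for i in 1 2 3; do python3 -m crank '{"offset":[[0.01,-0.0006,0],[0.02,-0.0012,0],[0.02,-0.0012,0],[0.02,-0.0012,0]],"dr":[[0,0,0],[0,0,0],[0,0,0],[0,0,0]],"fingers":[0.3,0.3,0.3,0.3]}' |grep -E "tool_pos|^force"; done
```

```text
tool_pos: [521.7, -114.4, 23.6]
force: [-0.1, -0.5, -3.8]
tool_pos: [525.5, -114.5, 23.6]
force: [-0.0, 0.1, -2.4]
tool_pos: [528.6, -114.7, 23.6]
force: [-4.4, 0.6, 1.6]
tool_pos: [531.4, -114.9, 23.6]
force: [-8.8, 0.1, 5.8]
```

```bash
python3 -m crank '{"offset":[[0,0,0.0025],[0,0,0.0025],[0,0,0.0025],[0,0,0.0025]],"dr":[[0,0,0],[0,0,0],[0,0,0],[0,0,0]],"fingers":[0.3,0.3,0.3,0.3]}'
python3 - <<'E'
from h import *
F=[]
for i in range(4):
    p,d=shot('side','side5_%d'%i);s=monitor.state();F.append(s['force'])
print(np.mean(F,0),s['tool_pos'],s['gripper_force'])
a=cv2.resize(p[185:265,240:320,::-1],None,fx=7,fy=7,interpolation=2)
cv2.imwrite('pics/c5.png',cv2.convertScaleAbs(a,alpha=1.6))
E
```

```text
clock: 10.93
tool_pos: [531.5, -114.8, 23.7]
tool_rot: [[-0.998, 0.062, -0.003], [0.062, 0.998, 0.0], [0.003, -0.0, -1.0]]
force: [-7.1, -0.3, 1.0]
finger_gap: 49.2
gripper_force: 62.8
[-6.51655639 -0.29404504  1.10745906] [ 531.47867818 -114.85015398   23.67338737] 62.76464223861694
```

View pics/c5.png

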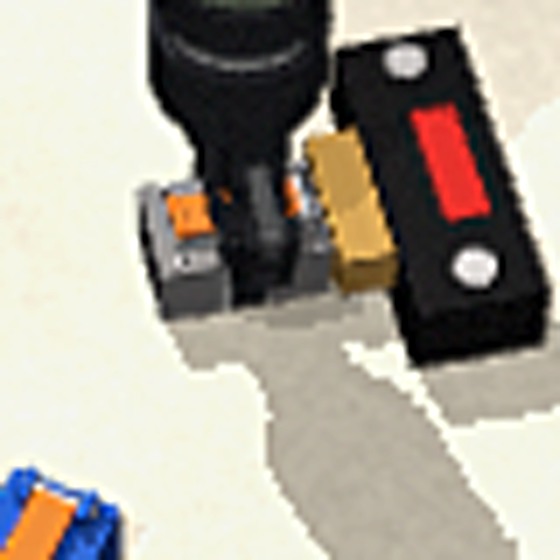

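The block's contact face is flush on the bar (crop 325,220), square and central, with about 6.5 N so far. I'll press on.

```bash
for i in 1 2; do python3 -m crank '{"offset":[[0.006,-0.0004,0.001],[0.012,-0.0008,0.002],[0.012,-0.0008,0.002],[0.012,-0.0008,0.002],[0.012,-0.0008,0.002],[0.012,-0.0008,0.002]],"dr":[[0,0,0],[0,0,0],[0,0,0],[0,0,0],[0,0,0],[0,0,0]],"fingers":[0.3,0.3,0.3,0.3,0.3,0.3]}' |grep -E "tool_pos|^force"; done
python3 - <<'E'
from h import *
import time
F=[]
for i in range(8):
    p,d=shot('side','side6');F.append(monitor.state()['force'])
s=monitor.state();print(np.mean(F,0),s['tool_pos'],np.round(s['tool_rot'],3).tolist())
z0=np.load('pics/side1.npz')
for n,P,D in(('before',z0['p'],z0['d']),('now',p,d)):
    v,u=np.mgrid[185:250,270:320];X=world('side',D,u,v);c=P[v,u].astype(int)
    m=(c[...,0]>c[...,2]*1.5)&(c[...,1]>c[...,0]*.6)&(X[...,2]>31)&(X[...,2]<40)&(X[...,0]>540)
    q=X[m]; r=(q[:,:2]-[566,-117])@np.array([.998,-.06]); print(n,m.sum(),np.round(np.percentile(r,[2,5,20,50,80,98]),1), np.round(q[:,1].mean()))
E
```

```text
tool_pos: [533.4, -115.0, 23.7]
force: [-6.8, -1.0, -1.7]
tool_pos: [535.0, -115.0, 23.8]
force: [-8.8, -0.8, -0.4]
[-8.33572741 -0.8742863  -1.07379539] [ 534.9141847  -115.0464912    23.80368302] [[-0.998, 0.062, -0.006], [0.062, 0.998, 0.0], [0.006, -0.0, -1.0]]
before 188 [ 3.4  4.4  9.6 19.3 28.8 34.7] -118.0
now 123 [12.5 14.  17.1 23.7 30.3 34.8] -118.0
```

```bash
python3 -m crank '{"offset":[[0.006,-0.0004,0.001],[0.013,-0.0008,0.001],[0.013,-0.0008,0.001],[0.013,-0.0008,0.001],[0.013,-0.0008,0.001],[0.013,-0.0008,0.001],[0.013,-0.0008,0.001],[0.013,-0.0008,0.001],[0.013,-0.0008,0.001],[0.013,-0.0008,0.001],[0.013,-0.0008,0.001],[0.013,-0.0008,0.001],[0.013,-0.0008,0.001],[0.013,-0.0008,0.001],[0.013,-0.0008,0.001],[0.013,-0.0008,0.001],[0.013,-0.0008,0.001],[0.013,-0.0008,0.001]],"dr":[[0,0,0],[0,0,0],[0,0,0],[0,0,0],[0,0,0],[0,0,0],[0,0,0],[0,0,0],[0,0,0],[0,0,0],[0,0,0],[0,0,0],[0,0,0],[0,0,0],[0,0,0],[0,0,0],[0,0,0],[0,0,0]],"fingers":[0.3,0.3,0.3,0.3,0.3,0.3,0.3,0.3,0.3,0.3,0.3,0.3,0.3,0.3,0.3,0.3,0.3,0.3]}'
python3 - <<'E'
from h import *
F=[]
for i in range(8):
    p,d=shot('side','side7');F.append(monitor.state()['force'])
s=monitor.state();print(np.mean(F,0),s['tool_pos'],s['gripper_force'])
a=cv2.resize(p[185:265,240:320,::-1],None,fx=7,fy=7,interpolation=2)
cv2.imwrite('pics/c7.png',cv2.convertScaleAbs(a,alpha=1.6))
z0=np.load('pics/side1.npz')
v,u=np.mgrid[185:250,250:320];X=world('side',d,u,v);c=p[v,u].astype(int)
m=(X[...,2]>33)&(X[...,2]<42)&(abs(c[...,0]-c[...,2])<20)&(c[...,0]>70)&(X[...,0]<590)&(X[...,0]>480)&(X[...,1]>-145)&(X[...,1]<-85)
print(m.sum(),cv2.minAreaRect(X[m][:,:2].astype(np.float32)),X[m][:,2].mean())
E
```

```text
clock: 14.03
tool_pos: [536.8, -115.2, 23.8]
tool_rot: [[-0.998, 0.063, -0.007], [0.063, 0.998, 0.0], [0.007, -0.0, -1.0]]
force: [-10.2, -0.6, -1.4]
finger_gap: 49.0
gripper_force: 62.8
[-9.77028251 -0.6322434  -0.48716494] [ 536.8113297  -115.17335894   23.83758721] 62.803752422332764
68 ((537.5013427734375, -119.16792297363281), (48.92047882080078, 78.45581817626953), 77.685791015625) 38.11479302715662
```

View pics/c7.png

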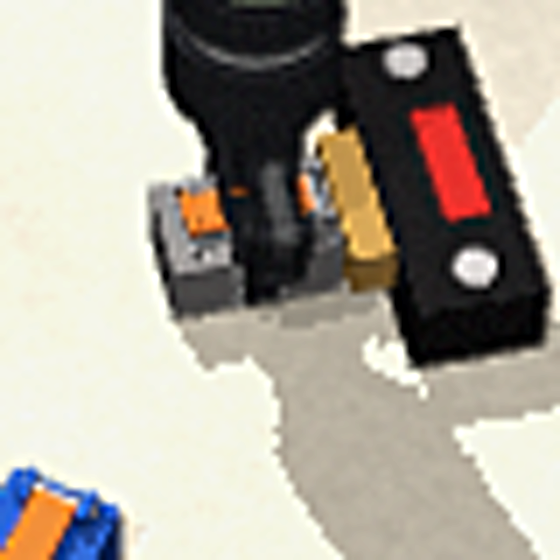

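The bar is about half in at 9.8 N. The block's rear edge (150,185)→(178,318) runs parallel to the bar's edge (320,140)→(350,290), so it is square, and everything is steady. Handing in.

```bash
python3 -c "
from rig import order; print(order.close_job())"
```

```text
the job is handed in; nothing more can be done
None
```

The job is handed in: the lever is shut, and the arm is still holding the grey block square and central on the middle rail's bar, pushing at about 10 N with the bar roughly half in. No verdict was returned.

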